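# Bring the pepper mill to the front of the spice carousel and hold it there

### The arm

A 6-joint arm with a two-finger parallel gripper is mounted at the origin on a cart in front of the work surface, level with it; the furniture and walls round the work are solid. World frame = base frame: x ahead of the robot, y to its left, z up, the work surface at z = 0. Lengths are in m, angles in degrees, forces in N, time in s.
With the tool pointing down it reaches from about 0.25 to 0.725 m from the base axis. Payload 9.7 kg.
Tool frame: the origin (TCP) lies at the very end of the fingers, on their centre line; the grasp point (between the pads) lies grasp_offset behind it (grasp_offset is the distance from the TCP to the grasp point, in m); z points along the fingers, y is the line along which they close (so a half turn about z gives the same grasp; the last joint's range is limited). The gripper opens to 85 mm and grips with 20 to 120 N. Pads are 22 mm wide; open, the fingers measure 114 mm over their backs; the gripper's body (76 mm by 85 mm) begins 54 mm behind the grasp point. The pads swing forward as they close: fully open they stand 13 mm farther back than shut.
Start: joints at [75.115, 4.979, 10.078, 95.1, 0, 90], TCP at [0.141, 0.532, 0.231] pointing down, gripper open.
Joint ranges: [-179.16, 179.16], [-48.56, 103.87], [-65.8, 70.77], [-126.05, 130.52], [-82.76, 87.17], [-180, 180]. Speed limits (degrees/s): [127.2, 127.2, 147.25, 180, 180, 180].

### API

Orientations are given as [roll, pitch, yaw] about the fixed x, y, z axes, in that order (R = Rz(yaw) Ry(pitch) Rx(roll)).
In Python, from workcell import get_obs, camera, calibration, job_done, recognise, cut_out, mark_of, grasp_offset gives the robot as it stands.
- The arm moves only by the tool servo_tool, never from a script. Its argument "moves" is a list of rows, each a list of 3 entries, a list of its own where there are three numbers: the turn, a rotation vector about the tool's x, y, z in degrees, then the shift along the tool's x, y, z in m, then the opening in per cent of the stroke, from 0 (shut) to 100 (fully open). In form: [[[ax, ay, az], [x, y, z], claw], ...]. A call has 1 to 12 rows; each row shifts and turns the commanded pose from where the row before left it, along the tool's axes as they then stand; what a row does not reach is not made up. A row lasts 1/10 s, in which the tool goes at most 50 mm and 8.59 degrees, less where a joint would pass 70% of its speed; a pose out of reach is approached as far as the arm can. A call is refused whole if a number of a shift passes 0.05 or a number of a turn 8.59, either way. A call with a gripper value outside its range is refused whole. The fingers move at their own pace and stop on an object; "force" is the grip in N (left out, the last holds). Time passes only in rows, so rows that do not move let the fingers close. It gives the time, the measured TCP pose, the force, the opening and the grip force at its end, in the units of the state.
- get_obs(): the state, without advancing time (a new reading comes with each control period).
- camera(name): name is "scene" or "side" or "wrist"; returns (picture, depth): 384x512x3 uint8, red, green, blue; 384x512 float32, m along the optical axis (not along the pixel's ray), 0 where there is no reading.
- calibration(name): a dict with "camera_matrix" (3x3 intrinsics, pixels), "R" (3x3) and "t" (3): a world point X has camera coordinates R X + t. Camera axes: x right, y down, z forward; pixel columns grow to the right and rows downward; lengths in m; the calibration is good to about 2 mm. A picture is of the moment at which its call begins: read the wrist's pose just before it. calibration takes no time and is no camera call; for the wrist camera it gives the pose at the moment of the call.
- job_done(): hands the job in; it is judged then, once.
Trained networks look in the newest picture that a camera, given by its name, has taken for a name from the list of things; names that differ only in an ending like _2 or _b are one class to them, and where a whole thing is asked for, a point or a joint stands for the part that bears it (a point fixed in the world has none). Each returns a list of dicts, best first, with "score" (0 to 1); they miss things now and then, are a little off and sometimes report something else, mostly with a low value. They report only what shows in the picture. A call takes as long as a camera call. They do not tell look-alikes from the thing itself.
- recognise(name, camera): "xyz" ([x, y, z] in m, in the coordinates of the camera as it stood for that picture, good to about 4 mm: the middle of the surface that is visible of it).
- cut_out(name, camera): "mask" (384x512 bool, what is visible of it).
- mark_of(name, camera): "xyz" ([x, y, z] in m, in the coordinates of the camera as it stood for that picture, good to about 4 mm: a listed point, or the origin of a listed thing).
The state is a dict: "time": time; "q": joint angles; "qd": joint speeds; "joint_efforts": joint torques, N m; "ee_pos": TCP position; "tcp_rot": TCP orientation; "wrist_force": force on the tool from outside, world axes, zero at the start; "torque": the same for the moment, N m; "opening": finger opening in m; "grasp_force": force on a finger pad.
Only numpy, scipy, OpenCV 4.12 (cv2) and the standard library are available. Lean on these libraries where they do the work, as an engineer would, in place of code of your own. Each camera call takes 0.05 s, during which the arm holds its last target. There are 200 camera calls.

### The job

Take the spice carousel by the square wooden grip on top of its post and turn it, either way round, until the wooden pepper mill stands squarely behind the tongue that sticks out of the carousel's foot, which marks its front. Finish with the gripper still closed on the square grip, holding the carousel still. Do not touch or upset the mill or the jars, and leave the other things on the worktop alone.

Things in the scene. Friction and masses are not known exactly. Their poses are not given: they have to be found in the camera images.
- grip_center (a point): centre of the square wooden grip on the carousel's axis, 32 x 32 mm in plan, 46 mm tall; this centre is 247 mm above the worktop. Frame turns with the carousel: x and y square to the side faces (so it can be gripped every quarter turn), z up, -x towards the mill's well. Round it stand the mill (top at 189 mm) and jars (tops at 130 mm); below it is a 16 mm post: grip it from above.
- grip: the square grip itself; origin at the centre of its underside, 23 mm below grip_center, same axes
- carousel (a joint): angle through which the deck (wooden disc 244 mm across, top 24 mm above the worktop) has been turned since the start, about its vertical axis, rad: 0 at the start, wherever the mill then is; grows counter-clockwise seen from above. Turns both ways without a stop; 0.02 N m of friction, so it coasts a little when let go.
- mill_center (a point): wooden pepper mill, waisted, 58 mm across, 165 mm tall, the tallest and only wooden thing standing on the deck; the point is its centre, half-way up. It starts 1.45 rad or more away from the front, anywhere round the axis, and stands loose in the largest of five wooden wells (34 mm deep) with about 2 mm of play, 82 mm from the carousel's axis.
- front (a point): point 82 mm from the carousel's axis towards the tongue, at the height of the mill's middle: where the centre of the mill must come. It belongs to the foot and does not turn with the deck.
- base: dark steel round foot, 196 mm across, fixed to the worktop; origin on the carousel's axis at worktop height. Its -x axis points along the tongue (26 mm wide, round end with a small bright stud, reaching 159 mm from the axis, 37 mm beyond the deck's edge), which marks the front. The foot is turned up to 0.5 rad either way from facing the robot.
- jar_a: spice jar, 45 mm across, 106 mm tall, broad red or orange-red cap; stands loose in one of the carousel's four small wells, 34 mm deep, also 82 mm from the axis. Origin: centre of its underside; z up.
- jar_b: spice jar, 45 mm across, 106 mm tall, broad red or orange-red cap; stands loose in one of the carousel's four small wells, 34 mm deep, also 82 mm from the axis. Origin: centre of its underside; z up.
- jar_c: spice jar, 45 mm across, 106 mm tall, broad red or orange-red cap; stands loose in one of the carousel's four small wells, 34 mm deep, also 82 mm from the axis. Origin: centre of its underside; z up.
- jar_d: spice jar, 45 mm across, 106 mm tall, broad red or orange-red cap; stands loose in one of the carousel's four small wells, 34 mm deep, also 82 mm from the axis. Origin: centre of its underside; z up.
- mug_2: purple mug, 90 x 119 x 95 mm, bystander to the right; origin under its centre
- egg_timer: egg timer, 58 mm across, 57 mm tall, bystander to the left; origin under its centre
- tin_2: flat tin, 86 mm across, 40 mm tall, bystander to the right; origin under its centre
Mind the look-alikes: they are no part of the job. What is shaped like the jar_c but green or yellow is not meant.

How it is judged (in metres and radians):
On the way:
1. the carousel turns while the gripper has hold of the square grip (contact force between the fingers and grip above 5 N and distance between the grasp point and grip_center below 0.035 m and (velocity of joint carousel above 0.05 rad/s or velocity of joint carousel below -0.05 rad/s)), for 0.2 s.
At the end, for the whole second after the job is handed in: mill centre within 15 mm (in plan) of the front point; carousel still (under 0.05 rad/s); fingers press the square grip with over 5 N, the point between the pads within 35 mm of the grip's centre; mill and all jars upright within 0.2 rad (horizontal distance between mill_center and front below 0.015 m and velocity of joint carousel between -0.05 and 0.05 rad/s and contact force between the fingers and grip above 5 N and distance between the grasp point and grip_center below 0.035 m and angle between each of mill_center, jar_a, jar_b, jar_c, jar_d's own z axis and vertical below 0.2 rad); the arm keeps its last pose, push and grip.
It fails at once if the robot touches the mill or a jar (contact force between any of the arm, the fingers and mill above 1 N or contact force between any of the arm, the fingers and jar_a above 1 N or contact force between any of the arm, the fingers and jar_b above 1 N or contact force between any of the arm, the fingers and jar_c above 1 N or contact force between any of the arm, the fingers and jar_d above 1 N).
It fails at once if the mill or a jar is upset (not (angle between mill_center's own z axis and vertical below 0.35 rad) or not (angle between jar_a's own z axis and vertical below 0.35 rad) or not (angle between jar_b's own z axis and vertical below 0.35 rad) or not (angle between jar_c's own z axis and vertical below 0.35 rad) or not (angle between jar_d's own z axis and vertical below 0.35 rad)).
It fails at once if the purple mug is moved more than 20 mm (distance of mug_2 from where it was at the start of the episode above 0.02 m).
It fails at once if the egg timer is moved more than 20 mm (distance of egg_timer from where it was at the start of the episode above 0.02 m).
It fails at once if the flat tin is moved more than 20 mm (distance of tin_2 from where it was at the start of the episode above 0.02 m).
It also fails if it takes over 56 s, if anything falls off the work surface, if the arm or the gripper's body presses on something with over 40 N, if the wrist force passes 120 N, or if a joint passes its speed limit or range.

## Working session

There is one attempt and no reset: what is moved stays moved. The work goes in short steps, Python scripts to look and compute and a tool call to move; the robot and the scene stay as the last step left them, time stands still between calls to the robot, and variables do not carry over. Pictures are saved under pics/ and viewed, at most 10 in all, crops included, and the job is handed in when it is done.

Besides the shell and the picture viewer there is one more tool, called after "Call:" by a JSON object that holds its "op" and its "data". servo_tool: Moves the arm, as the interface text tells. Its arguments: {"type":"object","properties":{"moves":{"type":"array"},"force":{"type":"number"}},"required":["moves"]}

```bash
mkdir -p pics; cat > h.py <<'E'
from workcell import *
import numpy as np, cv2
def w(p,c):
    k=calibration(c); return np.array(k["R"]).T@(np.array(p)-np.array(k["t"]))
def marks(c,names,f=mark_of):
    for n in names:
        for d in f(n,c)[:2]: print(c,n,round(d["score"],2),w(d["xyz"],c).round(4))
E
python3 - <<'E'
from h import *
o=get_obs(); print(o["time"],o["ee_pos"],o["tcp_rot"],o["opening"],grasp_offset)
ims=[]
for c in ("scene","side"):
    im,d=camera(c); ims.append(im)
    marks(c,["grip_center","mill_center","base","front"])
cv2.imwrite("pics/a.png",cv2.resize(np.vstack(ims)[:,:,::-1],None,fx=.78,fy=.78))
E
```

```text
0.0 [0.14121572 0.53132874 0.23056279] [-1.79922130e+02 -4.98637157e-04  1.65116850e+02] 0.08580707572476774 0.0187
scene grip_center 0.77 [0.5146 0.0221 0.2379]
scene mill_center 0.56 [0.5944 0.0138 0.1059]
side grip_center 0.54 [0.5141 0.0193 0.2393]
side mill_center 0.58 [0.6034 0.0157 0.1046]
side base 0.41 [ 0.5181  0.021  -0.0039]
```

View pics/a.png

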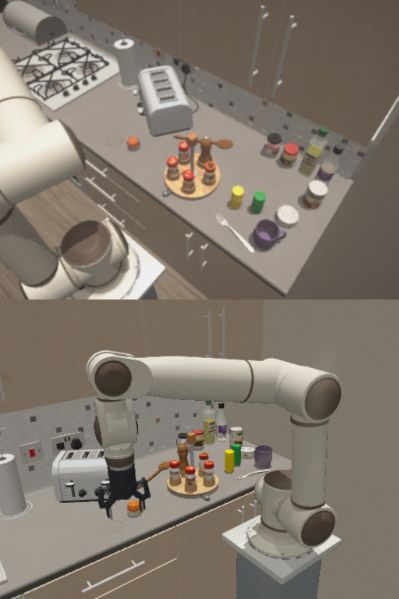

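```bash
python3 - <<'E'
from h import *
ims=[]
A=np.array([.515,.021])
for c in ("scene","side"):
    im,d=camera(c); k=calibration(c); K=np.array(k["camera_matrix"])
    v,u=np.mgrid[:384,:512]
    P=np.stack([(u-K[0,2])/K[0,0]*d,(v-K[1,2])/K[1,1]*d,d],-1)
    W=(P-np.array(k["t"]))@np.array(k["R"])
    r=np.hypot(W[...,0]-A[0],W[...,1]-A[1]); z=W[...,2]
    # deck centre from top surface
    m=(d>0)&(abs(z-.024)<.006)&(r<.15)
    (cx,cy),rad=cv2.minEnclosingCircle(W[m][:,:2].astype(np.float32)); print(c,"deck",cx,cy,rad,m.sum())
    t=(d>0)&(z>.004)&(z<.02)&(r>.128)&(r<.168)
    n,l,s,_=cv2.connectedComponentsWithStats(t.astype(np.uint8))
    for i in range(1,n):
        if s[i,4]>8:
            q=W[l==i].mean(0); print(s[i],q.round(4),np.degrees(np.arctan2(q[1]-A[1],q[0]-A[0])).round(1),im[l==i].mean(0).round())
    p=K@(np.array(k["R"])@np.r_[A,.05]+np.array(k["t"])); p=(p[:2]/p[2]).astype(int); print(p)
    ims.append(cv2.resize(im[max(p[1]-75,0):p[1]+55,p[0]-65:p[0]+65],(400,400),interpolation=cv2.INTER_CUBIC))
cv2.imwrite("pics/b.png",np.hstack(ims)[:,:,::-1])
E
```

```text
scene deck 0.5064811110496521 0.022783735767006874 0.13412585854530334 1455
[208 242  11  11  61] [0.376  0.0471 0.0117] 169.4 [131. 125. 124.]
[245 218]
side deck 0.5148785710334778 0.01856892555952072 0.12841404974460602 800
[260 251   9   7  41] [0.3743 0.0547 0.0101] 166.5 [110. 106. 105.]
[247 225]
```

View pics/b.png

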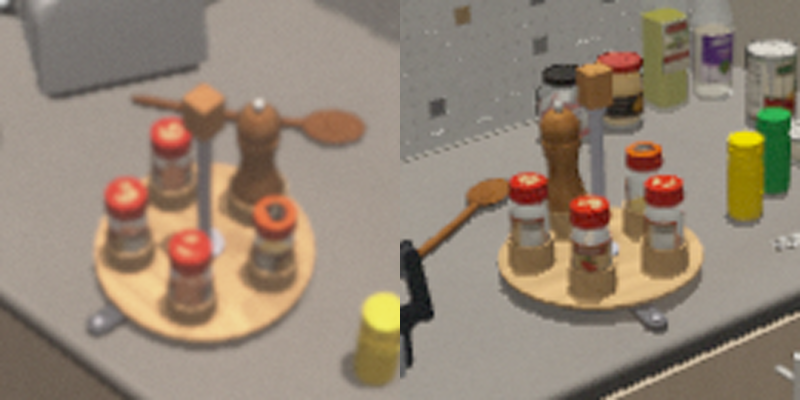

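Call:
{"op": "servo_tool", "data": {"moves": [[[0,0,0],[0,0,-0.045],100],[[0,0,0],[0,0,-0.045],100],[[0,0,0],[0,0,-0.045],100],[[0,0,0],[-0.036,-0.029,0],100],[[0,0,0],[-0.036,-0.029,0],100],[[0,0,0],[-0.036,-0.029,0],100],[[0,0,0],[-0.036,-0.029,0],100],[[0,0,0],[-0.036,-0.029,0],100],[[0,0,0],[-0.036,-0.029,0],100],[[0,0,0],[-0.036,-0.029,0],100],[[0,0,0],[-0.036,-0.029,0],100],[[0,0,0],[-0.036,-0.029,0],100]]}}

```text
time: 1.8
ee_pos: [0.388, 0.1943, 0.3666]
tcp_rot: [180.0, 0.0, 165.1]
wrist_force: [-0.4, 1.9, -0.7]
opening: 0.0858
grasp_force: 0.0
```

Call:
{"op": "servo_tool", "data": {"moves": [[[0,0,0],[-0.036,-0.029,0],100],[[0,0,0],[-0.036,-0.029,0],100],[[0,0,0],[-0.036,-0.029,0],100],[[0,0,8],[0,0,0],100],[[0,0,8],[0,0,0],100],[[0,0,8],[0,0,0],100],[[0,0,8],[0,0,0],100],[[0,0,8],[0,0,0],100],[[0,0,8],[0,0,0],100],[[0,0,8],[0,0,0],100],[[0,0,8],[0,0,0],100],[[0,0,8],[0,0,0],100]]}}

```text
time: 3.0
ee_pos: [0.4694, 0.0842, 0.3664]
tcp_rot: [180.0, -0.0, 92.8]
wrist_force: [0.6, -1.0, -0.3]
opening: 0.0856
grasp_force: 0.0
```

```bash
python3 - <<'E'
from h import *
o=get_obs(); print(o["time"],o["q"],o["ee_pos"],o["tcp_rot"])
im,d=camera("wrist"); cv2.imwrite("pics/c.png",im[:,:,::-1])
marks("wrist",["grip_center","grip","mill_center","base","front"])
E
```

```text
3.0 [1.01750982e+01 4.81467193e-01 2.09932384e+01 1.10500788e+02
 5.21449203e-04 9.73915344e+01] [0.46937073 0.08424518 0.36638386] [ 1.79989175e+02 -1.93011776e-03  9.27835641e+01]
wrist grip_center 0.63 [0.521  0.0295 0.2382]
wrist grip 0.77 [0.52   0.0259 0.2168]
wrist mill_center 0.73 [0.5977 0.0177 0.1051]
```

View pics/c.png

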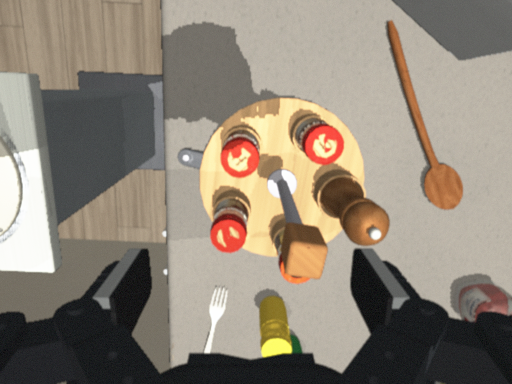

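```bash
cat > m.py <<'E'
from h import *
o=get_obs()
k=calibration("wrist"); im,d=camera("wrist"); K=np.array(k["camera_matrix"])
v,u=np.mgrid[:384,:512]
P=np.stack([(u-K[0,2])/K[0,0]*d,(v-K[1,2])/K[1,1]*d,d],-1)
W=(P-np.array(k["t"]))@np.array(k["R"]); z=W[...,2]
A=np.array([.516,.022]); r=np.hypot(W[...,0]-A[0],W[...,1]-A[1])
g=(d>0)&(abs(z-.27)<.008)&(r<.05)
if g.sum()>20: print("grip top",cv2.minAreaRect(W[g][:,:2].astype(np.float32)*1000),W[g].mean(0).round(4))
m=(d>0)&(abs(z-.024)<.005)&(r<.15)
c,rad=cv2.minEnclosingCircle(W[m][:,:2].astype(np.float32)); print("deck",np.round(c,4),rad)
ring=m&(r>.1); q=W[ring][:,:2]
from scipy.optimize import least_squares
# rim: outermost point per direction
a=np.arctan2(q[:,1]-A[1],q[:,0]-A[0]); b=np.floor(a/np.radians(5)); rr=np.hypot(*(q-A).T)
e=np.array([q[b==i][rr[b==i].argmax()] for i in np.unique(b)])
s=least_squares(lambda p:np.hypot(*(e-p[:2]).T)-p[2],[*A,.122],loss="soft_l1",f_scale=.002).x; print("rim fit",s.round(4),len(e))
C=s[:2]; ang=lambda q:np.degrees(np.arctan2(q[1]-C[1],q[0]-C[0])).round(2)
t=(d>0)&(z>.004)&(z<.02)&(r>.13)&(r<.165)&(W[...,0]<A[0])
n,l,st,_=cv2.connectedComponentsWithStats(t.astype(np.uint8))
if n>1:
    i=1+st[1:,4].argmax(); q=W[l==i].mean(0); print("tongue",q.round(4),ang(q),st[i])
    bb=cv2.minAreaRect(W[l==i][:,:2].astype(np.float32)*1000); print(bb)
for lo in(.165,.178):
    mm=(d>0)&(z>lo)&(z<.2)&(r>.05)&(r<.12)
    if mm.sum()>5: 
        c,R=cv2.minEnclosingCircle(W[mm][:,:2].astype(np.float32)); print("mill",lo,np.round(c,4),round(R,4),ang(c))
caps=(d>0)&(abs(z-.128)<.006)&(r<.12)
n,l,st,_=cv2.connectedComponentsWithStats(caps.astype(np.uint8))
for i in range(1,n):
    if st[i,4]>100: c,R=cv2.minEnclosingCircle(W[l==i][:,:2].astype(np.float32)); print("cap",np.round(c,4),round(R,4),ang(c))
E
python3 m.py
```

```text
deck [0.5171 0.0252] 0.12187225371599197
rim fit [0.517  0.0255 0.121 ] 55
tongue [0.3771 0.0539 0.0112] 168.51 [177 147  22  20 300]
((375.74029541015625, 53.63553237915039), (26.0311336517334, 27.7180233001709), 77.13723754882812)
mill 0.165 [0.5994 0.0199] 0.0227 -3.86
mill 0.178 [0.5963 0.0196] 0.0108 -4.24
cap [0.5502 0.1   ] 0.0222 65.96
cap [0.4565 0.0798] 0.0222 138.08
cap [ 0.4463 -0.0157] 0.0225 -149.78
cap [ 0.5325 -0.057 ] 0.0216 -79.32
```

Call:
{"op": "servo_tool", "data": {"moves": [[[0,0,8.3],[0,0,0],100],[[0,0,0],[-0.027,0.0265,0],100],[[0,0,0],[-0.027,0.0265,0],100],[[0,0,0],[0,0,0],100],[[0,0,0],[0,0,0.03],100],[[0,0,0],[0,0,0.03],100],[[0,0,0],[0,0,0.03],100],[[0,0,0],[0,0,0.03],100],[[0,0,0],[0,0,0.018],100],[[0,0,0],[0,0,0],100]]}}

```text
time: 4.35
ee_pos: [0.516, 0.0259, 0.2258]
tcp_rot: [-179.8, 0.0, 84.9]
wrist_force: [0.9, -0.3, -0.1]
opening: 0.0854
grasp_force: 0.0
```

```bash
python3 - <<'E'
from h import *
o=get_obs(); print(o["time"],o["q"].round(1) if hasattr(o["q"],"round") else o["q"],o["ee_pos"],o["tcp_rot"],o["wrist_force"])
ims=[]
for c in("wrist","side"):
    im,d=camera(c); ims.append(im if c=="wrist" else cv2.resize(im[110:310,140:360],(422,384)))
cv2.imwrite("pics/d.png",cv2.resize(np.hstack(ims)[:,:,::-1],None,fx=.85,fy=.85))
E
```

```text
4.35 [ 2.9  0.5  4.8 94.5  0.  98. ] [0.51604586 0.02587018 0.22584807] [-1.79771452e+02  2.85709140e-02  8.48966172e+01] [ 0.90666511 -0.27078109 -0.08903163]
```

View pics/d.png

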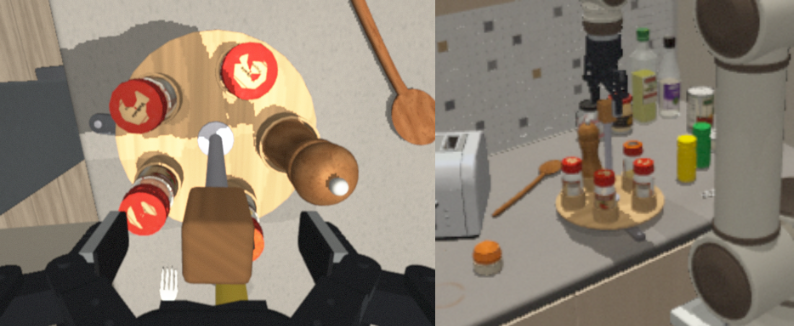

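The wrist view shows the grip (about 217,235) centred and aligned between the open pads, with the tongue at left (100,124). I'll close on it.

Call:
{"op": "servo_tool", "data": {"moves": [[[0,0,0],[0,0,0],0],[[0,0,0],[0,0,0],0],[[0,0,0],[0,0,0],0],[[0,0,0],[0,0,0],0],[[0,0,0],[0,0,0],0],[[0,0,0],[0,0,0],0],[[0,0,0],[0,0,0],0],[[0,0,0],[0,0,0],0]], "force": 60}}

```text
time: 5.25
ee_pos: [0.518, 0.0257, 0.2291]
tcp_rot: [179.9, -0.0, 84.8]
wrist_force: [3.3, -0.2, 5.5]
opening: 0.0312
grasp_force: 62.0
```

```bash
python3 m.py; python3 -c "
from h import *
o=get_obs();print(o['ee_pos'],o['tcp_rot'],o['wrist_force'],o['opening'],o['grasp_force'])"
```

```text
grip top ((516.8441772460938, 27.833724975585938), (25.9259033203125, 93.39200592041016), 84.75727081298828) [0.518  0.0338 0.2713]
deck [0.5172 0.0249] 0.12171675264835358
rim fit [0.5171 0.0253 0.1209] 43
tongue [0.3771 0.0534 0.0114] 168.66 [102 133  27  25 564]
((375.6241760253906, 53.134033203125), (25.93555450439453, 27.650671005249023), 77.22601318359375)
mill 0.165 [0.5997 0.0195] 0.023 -3.96
mill 0.178 [0.6003 0.0186] 0.0122 -4.59
cap [0.5503 0.0995] 0.0224 65.95
cap [0.4564 0.0792] 0.0222 138.43
cap [ 0.4466 -0.0165] 0.0224 -149.38
[0.5179626  0.02566543 0.22909569] [ 1.79872093e+02 -1.35002988e-02  8.48135745e+01] [ 4.2990353  -0.2706621   6.47543814] 0.03107636840120843 62.08492040634155
```

Call:
{"op": "servo_tool", "data": {"moves": [[[0,0,-2],[0,0,0],0],[[0,0,-4],[0,0,0],0],[[0,0,-6],[0,0,0],0],[[0,0,-6],[0,0,0],0],[[0,0,-6],[0,0,0],0],[[0,0,-6],[0,0,0],0],[[0,0,-6],[0,0,0],0],[[0,0,-6],[0,0,0],0],[[0,0,-6],[0,0,0],0],[[0,0,-6],[0,0,0],0],[[0,0,-4],[0,0,0],0],[[0,0,-2],[0,0,0],0]]}}

```text
time: 6.5
ee_pos: [0.5157, 0.0247, 0.2291]
tcp_rot: [-179.9, -0.0, 144.9]
wrist_force: [-10.2, -8.5, 9.0]
opening: 0.0309
grasp_force: 62.7
```

Call:
{"op": "servo_tool", "data": {"moves": [[[0,0,-2],[0,0,0],0],[[0,0,-4],[0,0,0],0],[[0,0,-6],[0,0,0],0],[[0,0,-6],[0,0,0],0],[[0,0,-6],[0,0,0],0],[[0,0,-6],[0,0,0],0],[[0,0,-6],[0,0,0],0],[[0,0,-6],[0,0,0],0],[[0,0,-6],[0,0,0],0],[[0,0,-6],[0,0,0],0],[[0,0,-4],[0,0,0],0],[[0,0,-2],[0,0,0],0]]}}

```text
time: 7.7
ee_pos: [0.5154, 0.0222, 0.2291]
tcp_rot: [-179.7, -0.3, -155.2]
wrist_force: [-11.5, -22.1, 11.0]
opening: 0.0312
grasp_force: 62.7
```

Call:
{"op": "servo_tool", "data": {"moves": [[[0,0,-3],[0,0,0],0],[[0,0,-5],[0,0,0],0],[[0,0,-6],[0,0,0],0],[[0,0,-6],[0,0,0],0],[[0,0,-6],[0,0,0],0],[[0,0,-6],[0,0,0],0],[[0,0,-6],[0,0,0],0],[[0,0,-6],[0,0,0],0],[[0,0,-5],[0,0,0],0],[[0,0,-3],[0,0,0],0],[[0,0,-1.8],[0,0,0],0],[[0,0,0],[0,0,0],0]]}}

```text
time: 8.9
ee_pos: [0.5171, 0.0207, 0.229]
tcp_rot: [-179.9, -0.5, -101.6]
wrist_force: [1.0, -30.7, 7.9]
opening: 0.0313
grasp_force: 62.3
```

```bash
python3 m.py; python3 - <<'E'
from h import *
o=get_obs();print(o['time'],o['ee_pos'],o['tcp_rot'],o['wrist_force'],o['opening'],o['grasp_force'])
ims=[]
for c in("wrist","scene"):
    im,d=camera(c); ims.append(im if c=="wrist" else cv2.resize(im[140:290,160:330],(422,384)))
    marks(c,["mill_center","grip_center"])
cv2.imwrite("pics/e.png",cv2.resize(np.hstack(ims)[:,:,::-1],None,fx=.85,fy=.85))
E
```

```text
grip top ((516.5645751953125, 20.508926391601562), (25.51795196533203, 93.9645004272461), 78.21617126464844) [0.5152 0.0148 0.2712]
deck [0.5171 0.0236] 0.12170835584402084
rim fit [0.5173 0.0232 0.121 ] 43
tongue [0.3749 0.0478 0.0117] 170.19 [373 148  26  21 397]
((375.1336669921875, 47.14099884033203), (18.189456939697266, 30.267751693725586), 58.84077453613281)
mill 0.165 [0.436  0.0371] 0.0233 170.28
mill 0.178 [0.4357 0.0367] 0.0127 170.6
cap [ 0.476  -0.0471] 0.0225 -120.4
cap [ 0.5719 -0.0369] 0.0222 -47.73
cap [0.5916 0.0572] 0.0226 24.57
8.95 [0.5171719  0.0206969  0.22906543] [-179.85114974   -0.5431099  -101.6063889 ] [ -0.23743789 -30.51527236   7.96600675] 0.03104257520671598 62.34347462654114
wrist grip_center 0.69 [0.5193 0.0286 0.2389]
scene mill_center 0.67 [0.432  0.0351 0.1054]
scene mill_center 0.47 [0.5116 0.0241 0.2388]
scene grip_center 0.67 [0.5107 0.0252 0.2369]
```

View pics/e.png

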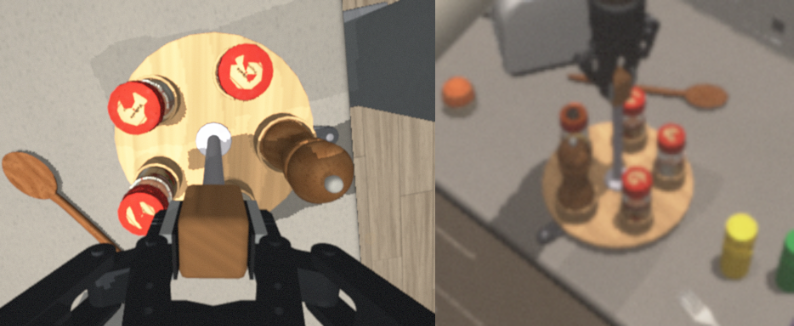

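Call:
{"op": "servo_tool", "data": {"moves": [[[0,0,0],[0,0,0],0],[[0,0,0],[0,0,0],0],[[0,0,0],[0,0,0],0],[[0,0,0],[0,0,0],0],[[0,0,0],[0,0,0],0]]}}

```text
time: 9.75
ee_pos: [0.5171, 0.0207, 0.2291]
tcp_rot: [-179.9, -0.5, -101.6]
wrist_force: [0.3, -30.5, 7.3]
opening: 0.0314
grasp_force: 62.3
```

```bash
python3 -c "
from h import *
o=get_obs();print(o['ee_pos'],o['tcp_rot'],o['wrist_force'],o['grasp_force'],np.abs(o['qd']).max())
print(job_done())"
```

```text
[0.51714797 0.02071992 0.22905709] [-179.85406402   -0.54435057 -101.62081901] [  0.32661613 -30.4685475    7.30754925] 62.342530488967896 0.09419288556903191
the job is handed in; nothing more can be done
None
```

I turned the carousel about 174° counter-clockwise. By my measurements the mill stands behind the tongue to within about 3 mm, and the gripper is still closed on the square grip at about 62 N. I handed the job in at about 9.8 s and got no verdict back.

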